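# Click-test the pill cases, brick up the sound ones, set aside the worn ones

### The job

Test every loose pill case by pressing its button right down and letting go. A case whose button stays down is sound: lay the sound ones flat, button up, on the screwed-down row in staggered courses like bricks, in line with the row, each centred over a joint between two cases below it (both joints of the row first, and a third sound case, if there is one, over the joint between those two). A case whose button springs back up is worn: set it down flat, button up, in the shallow bamboo tray, not on another case; leave the bell, saucer, comb, bangle and jar where they are.

Things in the scene. Friction and masses are not known exactly. Their poses are not given: they have to be found in the camera images.
- case_a_mid (a point): centre, half-way up, of pill case a: a flat light-grey plastic box with rounded edges, 80 long (its x) x 50 wide (its y) x 32 mm high (its z, up), 90 to 160 g. It stands on the shelf top with its button uppermost, any way round. A round grey press button, 26 mm across, stands 7 mm proud of the top face, on the long centre line 20 mm from the centre towards the +x end. All the cases look alike; absent ones are None.
- case_a_button (a joint): how far case a's button is pressed, m: 0 up, 0.007 level with the top face, 0.0075 the lower stop. It takes 4 to 6 N to press it level. A sound button stays down where it was pressed to; a worn one springs back when released, to about 0.002 (5 mm proud). A button that is down shows as a dark disc level with the top face.
- case_b_mid (a point): centre, half-way up, of pill case b: a flat light-grey plastic box with rounded edges, 80 long (its x) x 50 wide (its y) x 32 mm high (its z, up), 90 to 160 g. It stands on the shelf top with its button uppermost, any way round. A round grey press button, 26 mm across, stands 7 mm proud of the top face, on the long centre line 20 mm from the centre towards the +x end. All the cases look alike; absent ones are None.
- case_b_button (a joint): how far case b's button is pressed, m: 0 up, 0.007 level with the top face, 0.0075 the lower stop. It takes 4 to 6 N to press it level. A sound button stays down where it was pressed to; a worn one springs back when released, to about 0.002 (5 mm proud). A button that is down shows as a dark disc level with the top face.
- case_c_mid (a point): centre, half-way up, of pill case c: a flat light-grey plastic box with rounded edges, 80 long (its x) x 50 wide (its y) x 32 mm high (its z, up), 90 to 160 g. It stands on the shelf top with its button uppermost, any way round. A round grey press button, 26 mm across, stands 7 mm proud of the top face, on the long centre line 20 mm from the centre towards the +x end. All the cases look alike; absent ones are None.
- case_c_button (a joint): how far case c's button is pressed, m: 0 up, 0.007 level with the top face, 0.0075 the lower stop. It takes 4 to 6 N to press it level. A sound button stays down where it was pressed to; a worn one springs back when released, to about 0.002 (5 mm proud). A button that is down shows as a dark disc level with the top face.
- case_d_mid (a point): centre, half-way up, of pill case d: a flat light-grey plastic box with rounded edges, 80 long (its x) x 50 wide (its y) x 32 mm high (its z, up), 90 to 160 g. It stands on the shelf top with its button uppermost, any way round. A round grey press button, 26 mm across, stands 7 mm proud of the top face, on the long centre line 20 mm from the centre towards the +x end. All the cases look alike; absent ones are None.
- case_d_button (a joint): how far case d's button is pressed, m: 0 up, 0.007 level with the top face, 0.0075 the lower stop. It takes 4 to 6 N to press it level. A sound button stays down where it was pressed to; a worn one springs back when released, to about 0.002 (5 mm proud). A button that is down shows as a dark disc level with the top face.
- case_e_mid (a point): centre, half-way up, of pill case e: a flat light-grey plastic box with rounded edges, 80 long (its x) x 50 wide (its y) x 32 mm high (its z, up), 90 to 160 g. It stands on the shelf top with its button uppermost, any way round. A round grey press button, 26 mm across, stands 7 mm proud of the top face, on the long centre line 20 mm from the centre towards the +x end. All the cases look alike; absent ones are None.
- case_e_button (a joint): how far case e's button is pressed, m: 0 up, 0.007 level with the top face, 0.0075 the lower stop. It takes 4 to 6 N to press it level. A sound button stays down where it was pressed to; a worn one springs back when released, to about 0.002 (5 mm proud). A button that is down shows as a dark disc level with the top face.
- case_f_mid (a point): centre, half-way up, of pill case f: a flat light-grey plastic box with rounded edges, 80 long (its x) x 50 wide (its y) x 32 mm high (its z, up), 90 to 160 g. It stands on the shelf top with its button uppermost, any way round. A round grey press button, 26 mm across, stands 7 mm proud of the top face, on the long centre line 20 mm from the centre towards the +x end. All the cases look alike; absent ones are None.
- case_f_button (a joint): how far case f's button is pressed, m: 0 up, 0.007 level with the top face, 0.0075 the lower stop. It takes 4 to 6 N to press it level. A sound button stays down where it was pressed to; a worn one springs back when released, to about 0.002 (5 mm proud). A button that is down shows as a dark disc level with the top face.
- rack_mid (a point): middle of the finished row's top: a fixed bamboo board (270 x 85 x 18 mm) carries the first course, three pill cases of the same 80 x 50 x 32 mm, screwed down end to end in one straight row with 4 mm gaps (84 mm from centre to centre), their buttons down. This point is the centre of the middle one's top face, 50 mm above the shelf top; x runs along the row, z up. The joints are at x = -42 and +42 mm. The two ends of the row and both long sides are open.
- tray_mid (a point): centre of the inner floor of the loose, shallow bamboo tray: inside 300 (x) x 150 mm (y), floor 4 mm above the shelf top, rim 6 mm wide reaching 10 mm above the shelf top, 0.6 kg. It need not stay where it is.
- bell: brass-coloured handbell, 68 mm wide and 87 mm high, origin under its centre; a bystander
- saucer: green ceramic saucer, 104 mm across, 18 mm high, origin under its centre; a bystander
- comb: wooden comb lying flat, 150 x 45 x 8 mm, its length along x, origin at the middle of its underside; a bystander
- bangle: rigid bone-bead bangle lying flat, 77 mm across, 13 mm high, origin under its centre; a bystander
- jar: amber glass jar with a wooden cap, 60 mm wide, about 70 mm high, origin under its centre; a bystander
Things that resemble listed ones, but are neither listed nor needed, are in the scene too. Leave any yellow look-alike of the part that bears case_e_mid alone. What is shaped like the part that bears case_d_mid but blue is not meant.

How it is judged:
At the end, for the whole second after the job is handed in: Sound cases latched (over 5 mm), level, each over a joint: within 15 mm along and 13 mm across the row, 5 mm in height, 0.17 rad in line. Worn cases pressed (over 0.8 mm down), level on the tray floor, centres 15 mm inside its walls. Buttons up, all at rest (((x of case_a_mid in the frame of rack_mid between -0.057 and -0.027 m and y of case_a_mid in the frame of rack_mid between -0.013 and 0.013 m and z of case_a_mid in the frame of rack_mid between 0.011 and 0.021 m) or (x of case_a_mid in the frame of rack_mid between 0.027 and 0.057 m and y of case_a_mid in the frame of rack_mid between -0.013 and 0.013 m and z of case_a_mid in the frame of rack_mid between 0.011 and 0.021 m) or (x of case_a_mid in the frame of rack_mid between -0.015 and 0.015 m and y of case_a_mid in the frame of rack_mid between -0.013 and 0.013 m and z of case_a_mid in the frame of rack_mid between 0.043 and 0.053 m)) and angle between the x axis of each of case_a_mid, case_c_mid, case_d_mid and the x axis of rack_mid, either way round below 0.17 rad and angle between each of case_a_mid, case_c_mid, case_d_mid's own z axis and vertical below 0.08 rad and value of joint each of case_a_button, case_c_button, case_d_button above 0.005 m and ((x of case_c_mid in the frame of rack_mid between -0.057 and -0.027 m and y of case_c_mid in the frame of rack_mid between -0.013 and 0.013 m and z of case_c_mid in the frame of rack_mid between 0.011 and 0.021 m) or (x of case_c_mid in the frame of rack_mid between 0.027 and 0.057 m and y of case_c_mid in the frame of rack_mid between -0.013 and 0.013 m and z of case_c_mid in the frame of rack_mid between 0.011 and 0.021 m) or (x of case_c_mid in the frame of rack_mid between -0.015 and 0.015 m and y of case_c_mid in the frame of rack_mid between -0.013 and 0.013 m and z of case_c_mid in the frame of rack_mid between 0.043 and 0.053 m)) and ((x of case_d_mid in the frame of rack_mid between -0.057 and -0.027 m and y of case_d_mid in the frame of rack_mid between -0.013 and 0.013 m and z of case_d_mid in the frame of rack_mid between 0.011 and 0.021 m) or (x of case_d_mid in the frame of rack_mid between 0.027 and 0.057 m and y of case_d_mid in the frame of rack_mid between -0.013 and 0.013 m and z of case_d_mid in the frame of rack_mid between 0.011 and 0.021 m) or (x of case_d_mid in the frame of rack_mid between -0.015 and 0.015 m and y of case_d_mid in the frame of rack_mid between -0.013 and 0.013 m and z of case_d_mid in the frame of rack_mid between 0.043 and 0.053 m)) and x of case_b_mid in the frame of tray_mid between -0.135 and 0.135 m and y of case_b_mid in the frame of tray_mid between -0.06 and 0.06 m and z of case_b_mid in the frame of tray_mid between 0.012 and 0.02 m and angle between each of case_b_mid, case_e_mid, case_f_mid's own z axis and vertical below 0.07 rad and value of joint each of case_b_button, case_e_button, case_f_button above 0.0008 m and x of case_e_mid in the frame of tray_mid between -0.135 and 0.135 m and y of case_e_mid in the frame of tray_mid between -0.06 and 0.06 m and z of case_e_mid in the frame of tray_mid between 0.012 and 0.02 m and x of case_f_mid in the frame of tray_mid between -0.135 and 0.135 m and y of case_f_mid in the frame of tray_mid between -0.06 and 0.06 m and z of case_f_mid in the frame of tray_mid between 0.012 and 0.02 m and linear speed of each of case_a, case_b, case_c, case_d, case_e, case_f below 0.02 m/s); the robot touches nothing.
It fails at once if a bystander (bell, saucer, comb, bangle, jar) is shifted by more than 30 mm (distance of any of bell, saucer, comb, bangle, jar from where it was at the start of the episode above 0.03 m).
Of case_a, case_b, case_c, case_d, case_e, case_f only 4 to 6 are there at a start; the rules pass over those that are not, and their reading is None.
At some moment in a run one of tray may be knocked a few centimetres aside while the robot is not near it.
Once in a run the grip may slacken for a moment while it holds something.
It also fails if it takes over 210 s, if anything falls off the work surface, if the arm or the gripper's body presses on something with over 40 N, if the wrist force passes 120 N, or if a joint passes its speed limit or range.

### The arm

A 6-joint arm with a two-finger parallel gripper is mounted at the origin on the work surface. World frame = base frame: x ahead of the robot, y to its left, z up, the work surface at z = 0. Lengths are in m, angles in rad, forces in N, time in s.
With the tool pointing down it reaches from about 0.375 to 0.975 m from the base axis. Payload 3.8 kg.
Tool frame: the origin (TCP) lies midway between the tips of the shut fingers; the grasp point (between the pads) lies bot.grasp_offset behind it (bot.grasp_offset is the distance from the TCP to the grasp point, in m); z points along the fingers, y is the direction in which the jaws open and shut (so a half turn about z gives the same grasp; the last joint's range is limited). The gripper opens to 85 mm and grips with 20 to 120 N. Pads are 22 mm wide; open, the fingers measure 114 mm over their backs; the gripper's body (76 mm by 85 mm) begins 54 mm behind the grasp point. The pads swing forward as they close: fully open they stand 13 mm farther back than shut.
Start: joints at [1.206, 0.264, 1.604, -0, 1.274, -0.037], TCP at [0.217, 0.639, 0.231] pointing down, gripper open.
Joint ranges: [-2.63, 2.63], [-0.94, 2.18], [0.31, 2.57], [-1.31, 4.45], [0, 2.66], [-2.55, 2.55]. Speed limits (rad/s): [2.57, 2.57, 3.14, 3.14, 3.14, 3.14].

### API

Orientations are given as a rotation vector (axis times angle).
In Python, from workcell import read_state, viewer, job, bot gives the robot as it stands.
- The arm moves only by the shell command python3 -m crank 'ROWS' [FORCE]. ROWS is text: rows parted by semicolons, each of 7 numbers parted by spaces: the shift along the tool's x, y, z in mm, then the turn, a rotation vector about the tool's x, y, z in rad, then the closure in counts, from 0 (fully open) to 255 (shut). A call has 1 to 20 rows; each row is the pose to reach, as a shift and turn from the pose commanded when the call began, along the tool's axes at that moment; what a row does not reach only later rows make up. A row lasts 1/8 s, in which the tool goes at most 62.5 mm and 10.7 degrees, less where a joint would pass 70% of its speed; a pose out of reach is approached as far as the arm can. A call with a gripper value outside its range is refused whole. The fingers move at their own pace and stop on an object; FORCE is the grip in N (left out, the last holds). Time passes only in rows, so rows that repeat a pose let the fingers close. It gives the time, the measured TCP pose, the force and the opening at its end, in the units of the state.
- read_state(): the state, without advancing time (a new reading comes with each control period).
- viewer.read_camera(name): name is "scene" or "top" or "wrist"; returns a dict with "pixels" (400x640x3 uint8, red, green, blue), "vertical_fov" (degrees; the focal length in pixels is half the picture's height over the tangent of half this angle, whatever the lens; pixels are square), "cx", "cy" (the principal point, pixels), "view" (4x4, takes a point from world to camera coordinates); the wrist camera has in their place "tool_from_camera" (4x4, takes a point from camera to tool coordinates, whose origin is the TCP and whose axes are the flange's). Camera axes: x right, y up, looking along -z (the intrinsics and any distortion apply to the point x, -y, -z); pixel columns grow to the right and rows downward; lengths in m; the calibration is good to about 2 mm. A picture is of the moment at which its call begins: read the wrist's pose just before it. There is no depth.
- job.finish_job(): hands the job in, once; it reports no verdict.
The state is a dict: "time": time; "q": joint angles; "joint_vel": joint speeds; "joint_torque": joint torques, N m; "tool_pos": TCP position; "tcp_rot": TCP orientation; "wrist_force": force on the tool from outside, world axes, zero at the start; "torque": the same for the moment, N m; "width": opening from 0.0 (shut) to 1.0 (fully open).
Only numpy, scipy, OpenCV 4.12 (cv2) and the standard library are available. Lean on these libraries where they do the work, as an engineer would, in place of code of your own. Each camera call takes 0.05 s, during which the arm holds its last target.

## Working session

There is one attempt and no reset: what is moved stays moved. The work goes in short steps, Python scripts to look and compute and a shell command to move; the robot and the scene stay as the last step left them, time stands still between calls to the robot, and variables do not carry over. Pictures are saved under pics/ and viewed, and the job is handed in when it is done.

```bash
ls; mkdir -p pics; python3 - <<'E'
from workcell import read_state, viewer, job, bot
import cv2
print(read_state()); print(bot.grasp_offset)
for n in ["scene","top","wrist"]:
    c=viewer.read_camera(n)
    cv2.imwrite(f"pics/{n}0.png",c["pixels"][:,:,::-1])
    print(n,{k:v for k,v in c.items() if k!="pixels"})
E
```

```text
pics
{'time': 0.0, 'q': array([ 1.20606370e+00,  2.64763162e-01,  1.60538929e+00,  3.45734507e-05,
        1.27368761e+00, -3.69164895e-02]), 'joint_vel': array([-0.00105725, -0.00238893, -0.00041328, -0.00062247, -0.00118465,
        0.00011919]), 'joint_torque': array([ 1.30809345e-03, -5.15080369e+01, -3.67327380e+01, -1.67660683e-04,
        1.20387267e-02,  9.65493200e-06]), 'tool_pos': array([0.21707325, 0.63836781, 0.22994702]), 'tcp_rot': array([-0.51256679, -3.09900754,  0.00344839]), 'wrist_force': array([ 0.61292616,  0.39348098, -0.02462538]), 'torque': array([-0.01088859, -0.02715947, -0.06001678]), 'width': 0.9991124761887916}
0.0187
scene {'vertical_fov': 54.267101185010674, 'cx': 316.5478906264675, 'cy': 200.4148328551335, 'view': array([[-0.4179201 ,  0.90823076, -0.02144017,  0.21191098],
       [-0.58568417, -0.25131002,  0.77059544,  0.26231797],
       [ 0.69449035,  0.33460449,  0.63696389, -1.47433829],
       [ 0.        ,  0.        ,  0.        ,  1.        ]])}
top {'vertical_fov': 55.70537005847702, 'cx': 322.4939803522008, 'cy': 202.51827631621038, 'view': array([[-2.77096282e-02, -9.99616010e-01,  8.98744011e-05,
         2.80219113e-02],
       [ 9.90043780e-01, -2.74318705e-02,  1.38060881e-01,
        -5.31671549e-01],
       [-1.38005402e-01,  3.91459528e-03,  9.90423740e-01,
        -8.78150341e-01],
       [ 0.00000000e+00,  0.00000000e+00,  0.00000000e+00,
         1.00000000e+00]])}
wrist {'vertical_fov': 60.52269271399386, 'cx': 321.49445910493625, 'cy': 201.28536660566772, 'tool_from_camera': array([[-2.97016437e-05,  9.60278835e-01,  2.79042215e-01,
         7.03834956e-02],
       [ 9.99999911e-01,  1.45897242e-04, -3.95640468e-04,
         4.40592244e-05],
       [-4.20636657e-04,  2.79042179e-01, -9.60278754e-01,
        -1.42098476e-01],
       [ 0.00000000e+00,  0.00000000e+00,  0.00000000e+00,
         1.00000000e+00]])}
```

View pics/scene0.png

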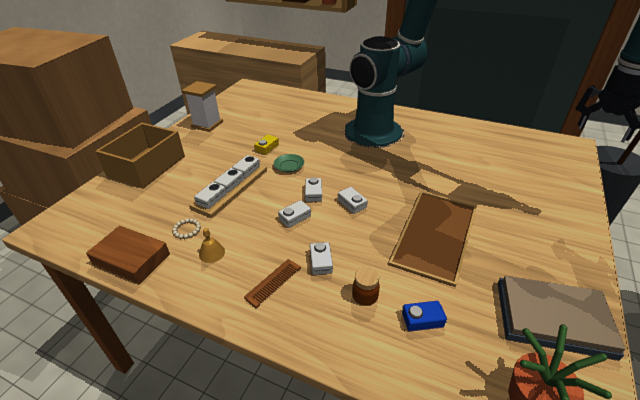

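View pics/top0.png

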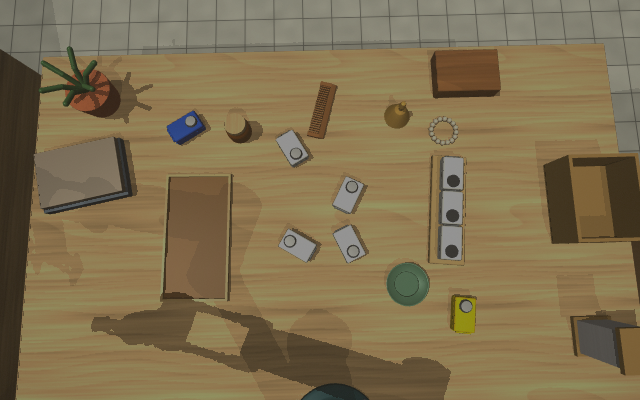

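View pics/wrist0.png

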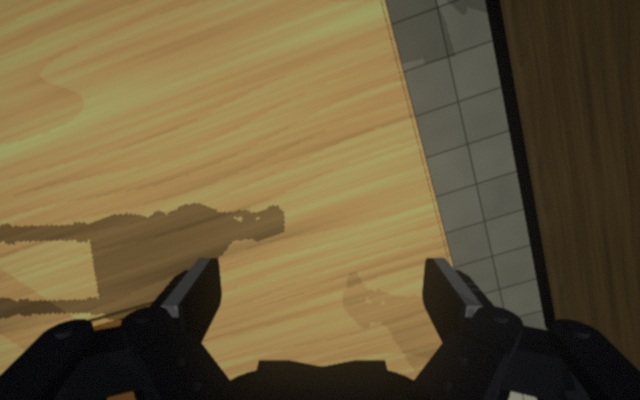

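The top view shows four loose grey cases, at pixels (292,148), (348,194), (299,245) and (349,243). The fixed row is at (451,208), the tray at (197,237), and the blue and yellow look-alikes at (186,127) and (464,314). Next I measure them.

```bash
cat > h.py <<'E'
from workcell import read_state, viewer, job, bot
import cv2, numpy as np
from scipy.spatial.transform import Rotation as R
def cam(n):
    s=read_state(); c=viewer.read_camera(n)
    f=200/np.tan(np.radians(c["vertical_fov"])/2)
    if n=="wrist":
        T=np.eye(4);T[:3,:3]=R.from_rotvec(s["tcp_rot"]).as_matrix();T[:3,3]=s["tool_pos"]
        M=T@c["tool_from_camera"]
    else: M=np.linalg.inv(c["view"])
    return c["pixels"],(f,c["cx"],c["cy"],M)
def ray(K,uv,z):
    f,cx,cy,M=K; uv=np.atleast_2d(np.asarray(uv,float))
    d=np.c_[(uv[:,0]-cx)/f,-(uv[:,1]-cy)/f,-np.ones(len(uv))]@M[:3,:3].T
    o=M[:3,3]; return o+d*((z-o[2])/d[:,2])[:,None]
def proj(K,p):
    f,cx,cy,M=K; q=(np.atleast_2d(p)-M[:3,3])@M[:3,:3]
    return np.c_[cx+f*q[:,0]/-q[:,2],cy-f*q[:,1]/-q[:,2]]
def save(name,im,crop=None,k=1):
    if crop: im=im[crop[1]:crop[3],crop[0]:crop[2]]
    im=cv2.resize(im,None,fx=k,fy=k,interpolation=cv2.INTER_CUBIC)
    cv2.imwrite("pics/%s.png"%name,im[:,:,::-1])
E
python3 - <<'E'
from h import *
im,K=cam("top"); hsv=cv2.cvtColor(im,cv2.COLOR_RGB2HSV)
m=((hsv[...,1]<45)&(hsv[...,2]>110)).astype(np.uint8)*255
m[:110]=0; m[:,:140]=0; m[:,530:]=0
cv2.imwrite("pics/mask0.png",m)
save("topcrop",im,(150,100,500,340),2.2)
cs,_=cv2.findContours(m,cv2.RETR_EXTERNAL,cv2.CHAIN_APPROX_NONE)
for c in cs:
    if cv2.contourArea(c)<150: continue
    w=ray(K,c[:,0],0.032)[:,:2]
    r=cv2.minAreaRect((w*1000).astype(np.float32))
    print(cv2.contourArea(c),np.round(cv2.minAreaRect(c)[0]),np.round(r[0]),np.round(r[1]),round(r[2],1))
E
```

```text
608.5 [297. 245.] [432.  77.] [78. 48.] 58.5
632.0 [451. 242.] [ 428. -292.] [48. 79.] 85.5
615.0 [349. 243.] [433. -47.] [78. 47.] 24.8
607.5 [452. 208.] [ 513. -300.] [49. 80.] 85.5
575.5 [348. 194.] [552. -49.] [48. 78.] 63.1
580.5 [453. 173.] [ 598. -309.] [49. 79.] 85.0
548.0 [292. 147.] [674.  86.] [77. 48.] 29.9
```

View pics/topcrop.png

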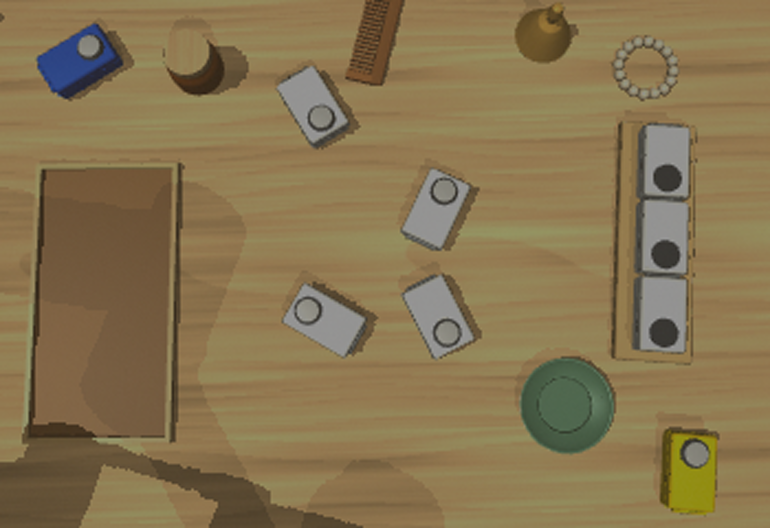

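View pics/mask0.png

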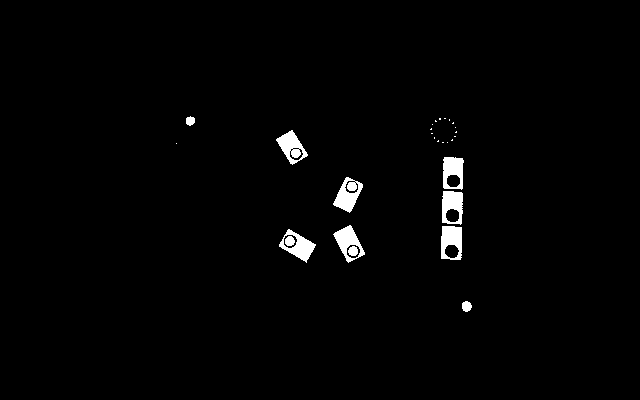

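```bash
cat >> h.py <<'E'
def cases(z=0.032,thr=(45,110),box=(140,110,530,400)):
    im,K=cam("top"); hsv=cv2.cvtColor(im,cv2.COLOR_RGB2HSV)
    m=((hsv[...,1]<thr[0])&(hsv[...,2]>thr[1])).astype(np.uint8)*255
    k=np.zeros_like(m);k[box[1]:box[3],box[0]:box[2]]=1; m*=k
    cs,_=cv2.findContours(m,cv2.RETR_EXTERNAL,cv2.CHAIN_APPROX_NONE)
    out=[]
    for c in cs:
        if cv2.contourArea(c)<250: continue
        w=ray(K,c[:,0],z)[:,:2]
        r=cv2.minAreaRect((w*1000).astype(np.float32))
        b=cv2.boxPoints(r); e=[b[1]-b[0],b[2]-b[1]]; e=max(e,key=np.linalg.norm)
        out.append((np.round(cv2.minAreaRect(c)[0]),np.round(r[0],1),np.round(r[1],1),round(np.degrees(np.arctan2(e[1],e[0]))%180,1)))
    return im,K,out
def go(x,y,z,yaw):
    """mm, deg of jaw direction (mod 180); prints the row to reach, in tool axes"""
    s=read_state(); r0=R.from_rotvec(s["tcp_rot"]); M=r0.as_matrix()
    cur=np.degrees(np.arctan2(M[1,1],M[0,1]))
    az=np.degrees(np.arctan2(y,x))
    opts=[yaw+180*k for k in range(-2,3)]
    yw=min(opts,key=lambda a:abs((a-az+180)%360-180) + 0.001*abs(a-cur))
    a=np.radians(yw); Y=np.array([np.cos(a),np.sin(a),0]);Z=np.array([0,0,-1.]);X=np.cross(Y,Z)
    rv=(r0.inv()*R.from_matrix(np.c_[X,Y,Z])).as_rotvec()
    d=M.T@(np.array([x,y,z])/1000-s["tool_pos"])*1000
    print("row",np.round(d,1),np.round(rv,3),"cur",np.round(s["tool_pos"]*1000,1),"yaw",round(cur,1),"q6",round(s["q"][5],2),"q6exp~",round(az-yw),"F",np.round(s["wrist_force"],1),"w",round(s["width"],3),"t",s["time"])
E
python3 - <<'E'
from h import *
im,K,o=cases()
for c in o: print(*c)
print("row z50")
for c in cases(.05)[2]:
  if c[0][0]>430: print(*c)
# buttons: circles
g=cv2.cvtColor(im,cv2.COLOR_RGB2GRAY)
for px in [(296,154),(352,187),(290,241),(353,251)]:
    k=8;sub=g[px[1]-12:px[1]+13,px[0]-12:px[0]+13]
    sub=cv2.resize(sub,None,fx=6,fy=6,interpolation=cv2.INTER_CUBIC)
    h=cv2.HoughCircles(sub,cv2.HOUGH_GRADIENT,1,50,param1=80,param2=12,minRadius=25,maxRadius=45)
    u=h[0][0]; p=(u[:2]+.5)/6-.5+np.array(px)-12
    print("button",p,u[2]/6,ray(K,p,.039)*1000)
# tray: rim outer
hsv=cv2.cvtColor(im,cv2.COLOR_RGB2HSV)
for p in [(169,176),(231,176),(228,299),(163,299)]: print("tray rim corner",ray(K,p,.010)*1000)
E
```

```text
[297. 245.] [432.   77.2] [78.1 47.9] 58.5
[451. 242.] [ 428.  -291.7] [48.  79.3] 175.5
[349. 243.] [432.6 -46.8] [77.7 47.5] 24.8
[452. 208.] [ 512.8 -300.4] [48.7 79.9] 175.5
[348. 194.] [552.1 -49.1] [47.9 78. ] 153.1
[453. 173.] [ 598.3 -309.1] [49.3 79.5] 175.0
[292. 147.] [674.2  86.3] [77.4 48.1] 29.9
row z50
[451. 242.] [ 427.6 -285.6] [47.  77.8] 175.5
[452. 208.] [ 510.7 -294.2] [47.7 78.3] 175.5
[453. 173.] [ 594.5 -302.6] [48.3 77.9] 175.0
button [295.5 153.5] 6.433333 [[655.30235972  76.20012404  39.        ]]
button [351.5 186.5] 6.2000003 [[569.22365126 -58.14548274  39.        ]]
button [289.16666698 240.        ] 5.7000003 [[444.14545437  95.04216887  39.        ]]
button [352.83333302 250.83333302] 5.233333 [[414.39887313 -55.37567094  39.        ]]
tray rim corner [[613.95397804 397.00521092  10.        ]]
tray rim corner [[609.63845519 241.21717667  10.        ]]
tray rim corner [[308.20463732 246.7220768   10.        ]]
tray rim corner [[312.53559215 402.90336231  10.        ]]
```

```bash
python3 - <<'E'
from h import *
go(443,94.5,110,148.5)
E
```

```text
row [-389.  -442.5  121.2] [-1.000e-03  1.000e-03  1.793e+00] cur [217.3 638.8 230.8] yaw 71.2 q6 -0.04 q6exp~ 44 F [0.3 0.1 0. ] w 1.001 t 0.3
```

```bash
python3 -m crank '-389 -442 121 0 0 1.793 255;-389 -442 121 0 0 1.793 255;-389 -442 121 0 0 1.793 255;-389 -442 121 0 0 1.793 255;-389 -442 121 0 0 1.793 255;-389 -442 121 0 0 1.793 255;-389 -442 121 0 0 1.793 255;-389 -442 121 0 0 1.793 255;-389 -442 121 0 0 1.793 255;-389 -442 121 0 0 1.793 255;-389 -442 121 0 0 1.793 255;-389 -442 121 0 0 1.793 255;-389 -442 121 0 0 1.793 255;-389 -442 121 0 0 1.793 255;-389 -442 121 0 0 1.793 255' 30; python3 - <<'E'
from h import *
go(443,94.5,45,148.5)
im,K=cam("wrist"); save("w1",im)
print(proj(K,[[.443,.0945,.039],[.432,.0772,.032]]))
E
```

```text
time: 2.17
tool_pos: [0.4432, 0.0961, 0.1104]
tcp_rot: [2.74, 1.537, 0.0]
wrist_force: [0.7, -0.3, 0.2]
width: 0.001
row [-1.4  0.6 65.4] [ 0.    -0.     0.001] cur [443.2  96.1 110.4] yaw -31.4 q6 0.71 q6exp~ 44 F [ 0.7 -0.3  0.2] w 0.001 t 2.175
[[321.77279161 216.64545298]
 [321.23230185 241.41243755]]
```

View pics/w1.png

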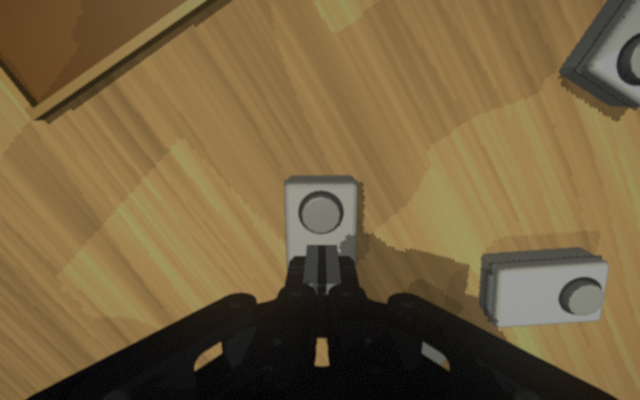

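The wrist view shows the button at (321,212), within about 3 mm of prediction, in line with the shut fingers. Pressing now.

```bash
python3 -m crank '0 0 60 0 0 0 255;0 0 68 0 0 0 255;0 0 72 0 0 0 255;0 0 74 0 0 0 255;0 0 76 0 0 0 255;0 0 78 0 0 0 255;0 0 79 0 0 0 255;0 0 80 0 0 0 255;0 0 80 0 0 0 255;0 0 80 0 0 0 255'
```

```text
time: 3.48
tool_pos: [0.4446, 0.0956, 0.032]
tcp_rot: [2.741, 1.534, 0.003]
wrist_force: [-4.4, 0.4, 13.7]
width: -0.001
```

```bash
python3 -m crank '0 0 -40 0 0 0 255;0 0 -80 0 0 0 255;0 0 -80 0 0 0 255;0 0 -80 0 0 0 255'; python3 - <<'E'
from h import *
im,K=cam("wrist"); save("w2",im,(200,100,640,400),1.5)
go(443,94.5,45,148.5)
E
```

```text
time: 3.98
tool_pos: [0.4431, 0.0952, 0.1098]
tcp_rot: [2.741, 1.535, -0.0]
wrist_force: [-0.1, 0.0, -0.3]
width: -0.002
row [-0.1  1.  64.1] [-0.001  0.001 -0.   ] cur [442.3  95.1 109.1] yaw -31.5 q6 0.71 q6exp~ 44 F [-0.6  0.4  0.3] w 0.002 t 4.025
```

View pics/w2.png

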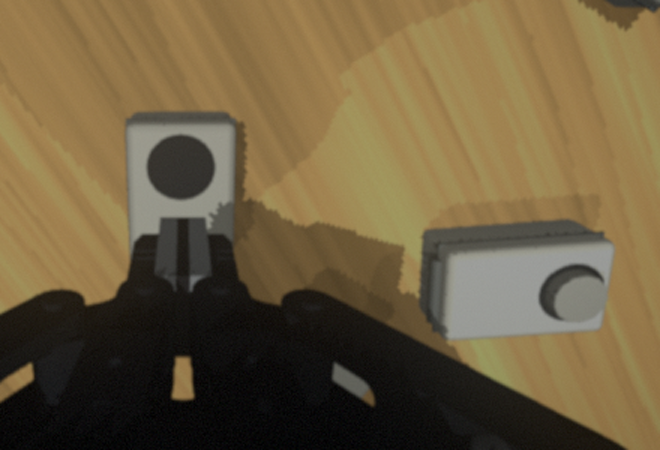

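The button is now a dark disc at (180,167) in the crop, so case 1 is sound. On to case 2.

```bash
python3 - <<'E'
from h import *
go(414.4,-55.3,110,114.8)
E
```

```text
row [-142.8   54.8   -0.8] [-0.001  0.002  0.588] cur [442.3  95.1 109.1] yaw -31.5 q6 0.71 q6exp~ 58 F [-0.6  0.4  0.3] w 0.002 t 4.025
```

```bash
python3 -m crank '-143 54.5 -1 0 0 0.588 255;-143 54.5 -1 0 0 0.588 255;-143 54.5 -1 0 0 0.588 255;-143 54.5 -1 0 0 0.588 255;-143 54.5 -1 0 0 0.588 255;-143 54.5 -1 0 0 0.588 255' ; python3 - <<'E'
from h import *
im,K=cam("wrist"); save("w3",im)
print(proj(K,[[.4144,-.0553,.039]]))
go(414.4,-55.3,31,114.8)
E
```

```text
time: 4.78
tool_pos: [0.4149, -0.0541, 0.1108]
tcp_rot: [-3.067, -0.679, 0.001]
wrist_force: [0.5, 1.4, -0.3]
width: -0.002
[[322.53682997 216.09080208]]
row [-1.1  0.9 80. ] [-0.001  0.     0.003] cur [415. -54. 111.] yaw -65.0 q6 0.95 q6exp~ 58 F [-0.8  0.3  0.5] w -0.002 t 4.825
```

View pics/w3.png

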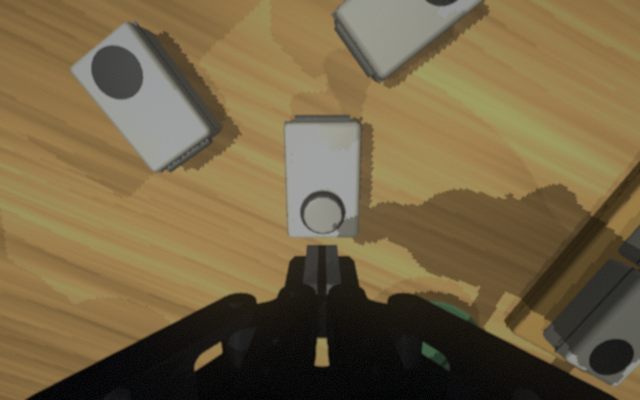

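```bash
python3 -m crank '0 0 60 0 0 0 255;0 0 70 0 0 0 255;0 0 74 0 0 0 255;0 0 76 0 0 0 255;0 0 78 0 0 0 255;0 0 80 0 0 0 255;0 0 81 0 0 0 255;0 0 81 0 0 0 255;0 0 81 0 0 0 255'; python3 -m crank '0 0 -40 0 0 0 255;0 0 -80 0 0 0 255;0 0 -80 0 0 0 255;0 0 -80 0 0 0 255'; python3 - <<'E'
from h import *
im,K=cam("wrist"); save("w4",im,(200,100,440,300),2)
go(569.5,-58.1,110,63.1)
E
```

```text
time: 5.95
tool_pos: [0.4165, -0.0552, 0.032]
tcp_rot: [3.068, 0.674, 0.004]
wrist_force: [-3.2, 3.2, 12.6]
width: -0.001
time: 6.45
tool_pos: [0.4149, -0.0552, 0.11]
tcp_rot: [3.068, 0.674, 0.0]
wrist_force: [-0.2, 0.3, 0.0]
width: 0.002
row [139.7  67.9  -1. ] [-2.000e-03 -0.000e+00 -2.239e+00] cur [414.2 -55.  109.3] yaw -65.2 q6 0.95 q6exp~ -69 F [-0.3 -0.2 -1. ] w -0.005 t 6.5
```

View pics/w4.png

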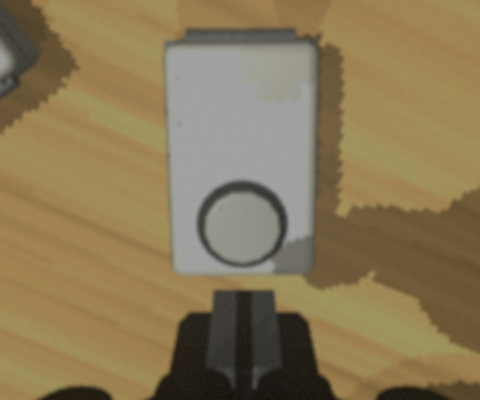

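Case 2's button is still a light raised disc at (243,224), so it is worn. Case 3 needs no wrist turn, since the button is round.

```bash
python3 - <<'E'
from h import *
go(569.5,-58.1,110,114.8)
E
```

```text
row [139.7  67.9  -1. ] [-0.001  0.001 -0.   ] cur [414.2 -55.  109.3] yaw -65.2 q6 0.95 q6exp~ 59 F [-0.3 -0.2 -1. ] w -0.005 t 6.5
```

```bash
python3 -m crank '140.5 67.5 0 0 0 0 255;140.5 67.5 0 0 0 0 255;140.5 67.5 0 0 0 0 255;140.5 67.5 0 0 0 0 255;140.5 67.5 0 0 0 0 255' ; python3 - <<'E'
from h import *
im,K=cam("wrist"); save("w5",im)
print(proj(K,[[.5695,-.0581,.039]]))
go(569.5,-58.1,31,114.8)
E
```

```text
time: 7.12
tool_pos: [0.5688, -0.0572, 0.1082]
tcp_rot: [-3.067, -0.674, 0.007]
wrist_force: [-0.7, 0.3, -0.1]
width: -0.001
[[323.04761328 215.19970385]]
row [ 0.5  1.3 77.7] [-0.002  0.003 -0.   ] cur [568.7 -57.2 108.7] yaw -65.2 q6 0.99 q6exp~ 59 F [-0.5  0.3 -0.2] w -0.002 t 7.175
```

View pics/w5.png

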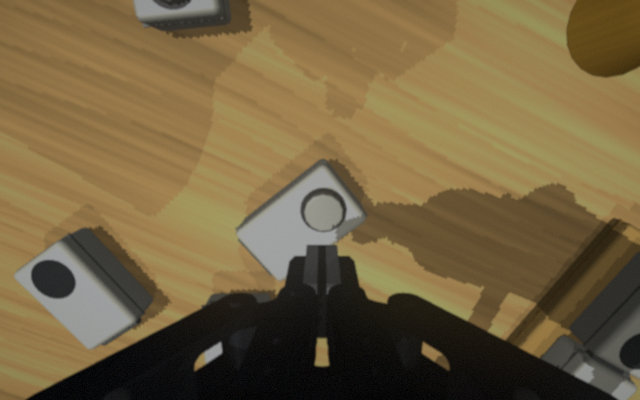

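```bash
python3 -m crank '1 1 58 0 0 0 255;1 1 68 0 0 0 255;1 1 72 0 0 0 255;1 1 75 0 0 0 255;1 1 77 0 0 0 255;1 1 79 0 0 0 255;1 1 80 0 0 0 255;1 1 80 0 0 0 255;1 1 80 0 0 0 255'; python3 -m crank '0 0 -40 0 0 0 255;0 0 -80 0 0 0 255;0 0 -80 0 0 0 255;0 0 -80 0 0 0 255'; python3 - <<'E'
from h import *
im,K=cam("wrist"); save("w6",im,(200,100,440,300),2)
go(656.5,76.5,110,114.8)
E
```

```text
time: 8.3
tool_pos: [0.573, -0.058, 0.032]
tcp_rot: [3.068, 0.675, 0.002]
wrist_force: [-5.0, 1.0, 10.7]
width: -0.003
time: 8.8
tool_pos: [0.5722, -0.0579, 0.11]
tcp_rot: [3.068, 0.675, 0.001]
wrist_force: [-0.2, -0.7, 0.2]
width: 0.003
row [133.5 -86.2  -1. ] [-0.001  0.001 -0.   ] cur [571.4 -57.8 109.1] yaw -65.2 q6 0.99 q6exp~ 72 F [ 0.1  0.2 -0.2] w -0.003 t 8.85
```

View pics/w6.png

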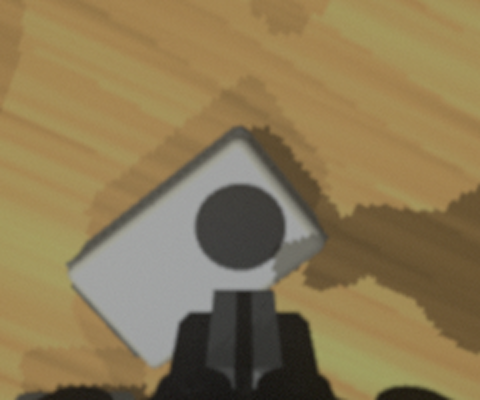

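Case 3 shows a dark disc at (240,227), so it is sound. Now case 4.

```bash
python3 -m crank '133 -86 -1 0 0 0 255;133 -86 -1 0 0 0 255;133 -86 -1 0 0 0 255;133 -86 -1 0 0 0 255;133 -86 -1 0 0 0 255' ; python3 - <<'E'
from h import *
im,K=cam("wrist"); save("w7",im)
print(proj(K,[[.6565,.0765,.039]]))
go(656.5,76.5,31,114.8)
E
```

```text
time: 9.48
tool_pos: [0.6554, 0.0756, 0.1093]
tcp_rot: [-3.068, -0.675, 0.006]
wrist_force: [-0.1, 0.4, 0.6]
width: 0.0
[[320.60048352 213.08029531]]
row [ 1.8 -0.8 78.7] [-0.001  0.003 -0.   ] cur [655.5  75.1 109.7] yaw -65.2 q6 1.22 q6exp~ 72 F [-0.2 -1.5 -0.6] w 0.002 t 9.525
```

View pics/w7.png

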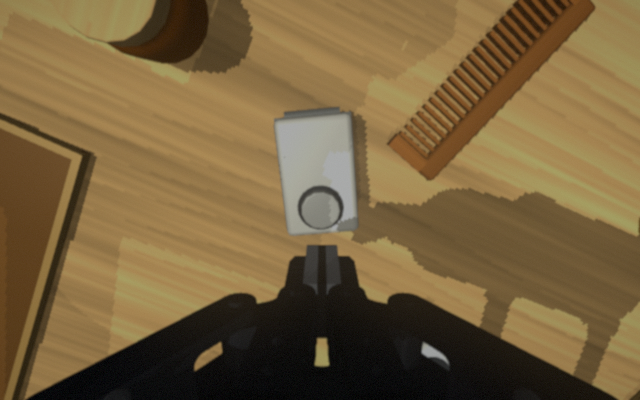

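```bash
python3 -m crank '2 -1 58 0 0 0 255;2 -1 68 0 0 0 255;2 -1 72 0 0 0 255;2 -1 75 0 0 0 255;2 -1 77 0 0 0 255;2 -1 79 0 0 0 255;2 -1 80 0 0 0 255;2 -1 80 0 0 0 255;2 -1 80 0 0 0 255'; python3 -m crank '0 0 -40 0 0 0 255;0 0 -80 0 0 0 255;0 0 -80 0 0 0 255;0 0 -80 0 0 0 255'; python3 - <<'E'
from h import *
im,K=cam("wrist"); save("w8",im,(200,100,440,300),2)
go(674.2,86.3,110,119.9)
go(432,77.2,110,148.5)
go(552.1,-49.1,110,63.1)
E
```

```text
time: 10.65
tool_pos: [0.6595, 0.0775, 0.0322]
tcp_rot: [3.068, 0.675, 0.004]
wrist_force: [2.6, -3.5, 5.2]
width: 0.002
time: 11.15
tool_pos: [0.6571, 0.0782, 0.11]
tcp_rot: [-3.067, -0.675, 0.003]
wrist_force: [-0.7, -0.1, 0.2]
width: 0.001
row [19.5 -0.1 -0.9] [-0.002  0.003 -0.089] cur [656.5  78.  109.2] yaw -65.2 q6 1.22 q6exp~ 67 F [-0.1  0.1  0.4] w 0.001 t 11.2
row [-2.042e+02 -9.350e+01  1.000e-01] [-0.003  0.003 -0.588] cur [656.5  78.  109.2] yaw -65.2 q6 1.22 q6exp~ 42 F [-0.1  0.1  0.4] w 0.001 t 11.2
row [-148.1   71.6   -0.4] [-0.005 -0.    -2.239] cur [656.5  78.  109.2] yaw -65.2 q6 1.22 q6exp~ -68 F [-0.1  0.1  0.4] w 0.001 t 11.2
```

View pics/w8.png

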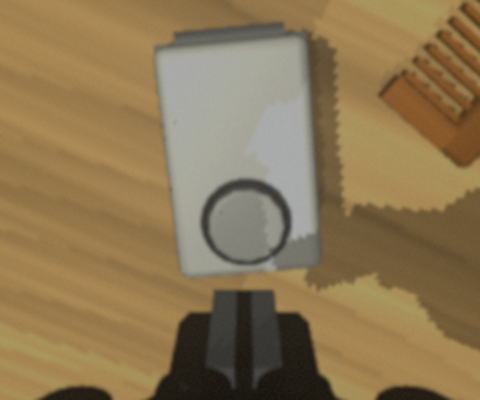

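Case 4's button is still light, but that press only reached 5 N, so I press again deeper to be sure.

```bash
python3 -m crank '0 0 60 0 0 0 255;0 0 70 0 0 0 255;0 0 74 0 0 0 255;0 0 77 0 0 0 255;0 0 79 0 0 0 255;0 0 80 0 0 0 255;0 0 81 0 0 0 255;0 0 82 0 0 0 255;0 0 82 0 0 0 255;0 0 82 0 0 0 255'; python3 -m crank '0 0 -40 0 0 0 255;0 0 -80 0 0 0 255;0 0 -80 0 0 0 255;0 0 -80 0 0 0 255'; python3 - <<'E'
from h import *
im,K=cam("wrist"); save("w9",im,(200,100,440,300),2)
go(674.2,86.3,110,119.9)
E
```

```text
time: 12.45
tool_pos: [0.6593, 0.0778, 0.0321]
tcp_rot: [3.068, 0.675, 0.003]
wrist_force: [-6.5, -0.8, 13.8]
width: -0.002
time: 12.95
tool_pos: [0.6583, 0.0777, 0.1091]
tcp_rot: [3.068, 0.674, 0.001]
wrist_force: [-0.1, -0.6, -0.0]
width: -0.001
row [18.8 -0.9 -2. ] [-0.001  0.001 -0.089] cur [657.5  77.6 108. ] yaw -65.2 q6 1.22 q6exp~ 67 F [-0.7  0.4 -0.3] w 0.001 t 13.0
```

View pics/w9.png

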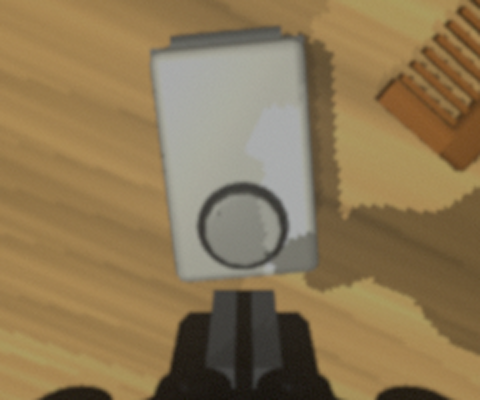

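Worn after a 14 N press as well. I grasp case 4, opening part-way to stay clear of the comb.

```bash
python3 -m crank '19.5 -1 0 0 0 -0.089 40;19.5 -1 40 0 0 -0.089 40;19.5 -1 60 0 0 -0.089 40;19.5 -1 60 0 0 -0.089 40;19.5 -1 60 0 0 -0.089 40'; python3 - <<'E'
from h import *
im,K=cam("wrist"); save("w10",im)
go(674.5,86.5,4,119.9)
E
```

```text
time: 13.62
tool_pos: [0.6758, 0.0867, 0.0496]
tcp_rot: [3.035, 0.81, 0.0]
wrist_force: [0.3, 0.4, -0.7]
width: 0.844
row [-1.9 -0.7 46.4] [ 0.001 -0.002 -0.   ] cur [676.4  86.8  50.4] yaw -60.1 q6 1.14 q6exp~ 67 F [-0.8  0.9  0.2] w 0.845 t 13.675
```

View pics/w10.png

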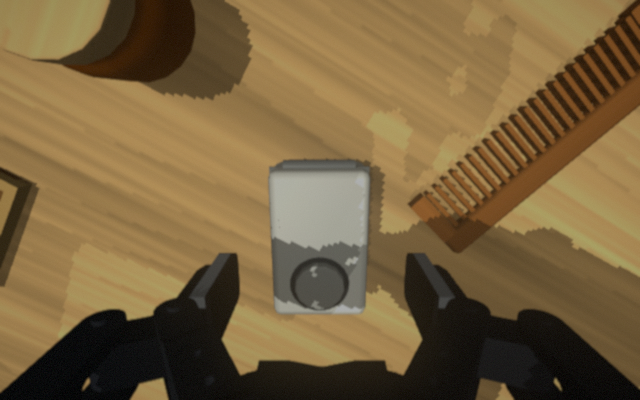

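```bash
python3 -m crank '0 0 30 0 0 0 40;0 0 45 0 0 0 40;0 0 46 0 0 0 40;0 0 46 0 0 0 40;0 0 46 0 0 0 255;0 0 46 0 0 0 255;0 0 46 0 0 0 255;0 0 46 0 0 0 255;0 0 46 0 0 0 255;0 0 46 0 0 0 255' 50; python3 -m crank '0 0 -30 0 0 0 255;0 0 -80 0 0 0 255;0 0 -106 0 0 0 255;0 0 -106 0 0 0 255;0 0 -106 0 0 0 255'; python3 - <<'E'
from h import *
im,K=cam("wrist"); save("w11",im)
go(461,322,110,90)
im,K=cam("top"); save("t11",im)
E
```

```text
time: 14.92
tool_pos: [0.6768, 0.0869, 0.0048]
tcp_rot: [3.035, 0.81, 0.004]
wrist_force: [-1.0, 0.7, 5.9]
width: 0.577
time: 15.55
tool_pos: [0.6741, 0.0866, 0.1073]
tcp_rot: [-3.035, -0.81, 0.005]
wrist_force: [-0.4, -0.1, -1.7]
width: 0.577
row [ -67.1 -310.1   -2.6] [-6.00e-03 -1.00e-03 -2.62e+00] cur [673.7  86.6 106.6] yaw -60.1 q6 1.14 q6exp~ -55 F [ 0.6  0.2 -1.5] w 0.576 t 15.6
```

View pics/w11.png

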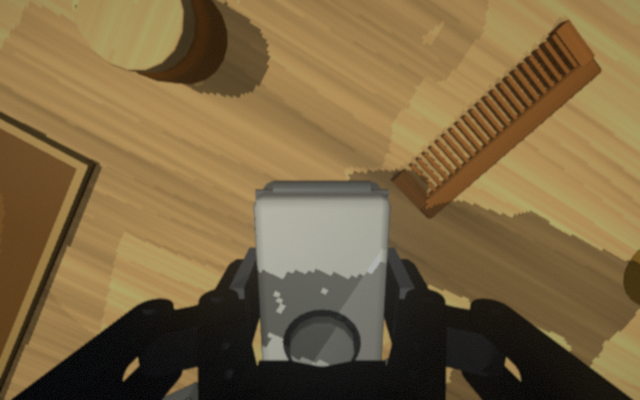

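View pics/t11.png

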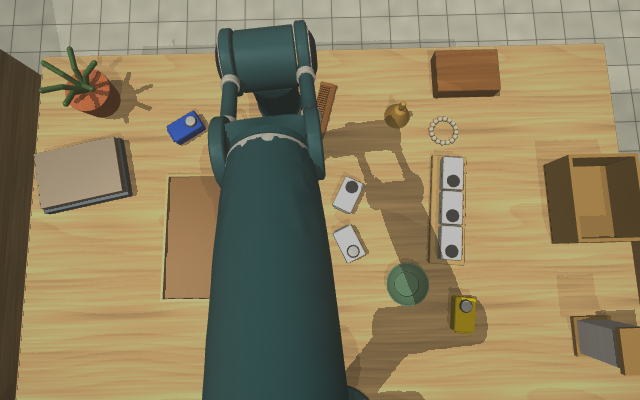

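```bash
python3 - <<'E'
from h import *
go(525,322,110,0)
E
```

```text
row [ -11.6 -278.2   -3. ] [-0.004  0.003 -1.049] cur [673.6  86.6 106.4] yaw -60.1 q6 1.14 q6exp~ 32 F [ 0.5  0.4 -0.7] w 0.576 t 15.65
```

```bash
python3 -m crank '-12 -278 -3 0 0 -1.049 255;-12 -278 -3 0 0 -1.049 255;-12 -278 -3 0 0 -1.049 255;-12 -278 -3 0 0 -1.049 255;-12 -278 -3 0 0 -1.049 255;-12 -278 -3 0 0 -1.049 255;-12 -278 -3 0 0 -1.049 255;-12 -278 -3 0 0 -1.049 255' ; python3 - <<'E'
from h import *
im,K=cam("wrist"); save("w12",im)
go(525,322,11,0)
im,K=cam("scene"); save("s12",im)
E
```

```text
time: 16.65
tool_pos: [0.5262, 0.3212, 0.1111]
tcp_rot: [-2.224, -2.219, 0.003]
wrist_force: [-0.4, -0.3, -1.9]
width: 0.572
row [  0.9  -1.3 100.4] [-0.001  0.001 -0.002] cur [526.5 321.1 111.4] yaw -0.1 q6 0.51 q6exp~ 32 F [ 0.2 -0.4 -1.3] w 0.572 t 16.7
```

View pics/w12.png

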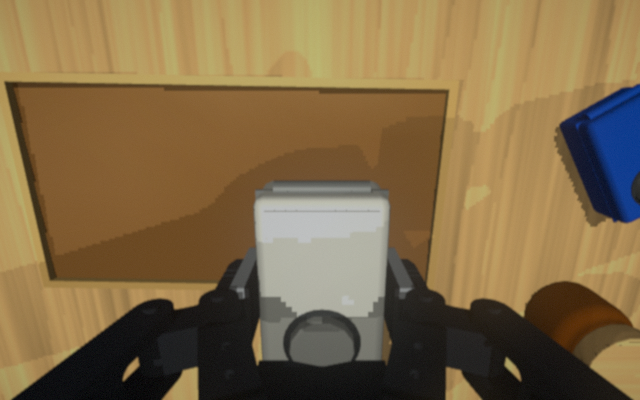

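View pics/s12.png

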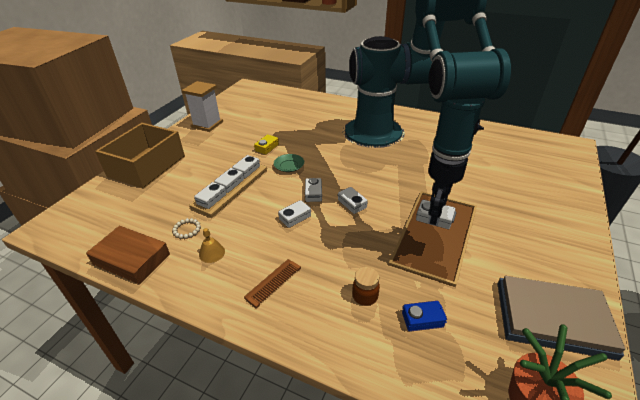

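```bash
python3 - <<'E'
from h import *
im,K=cam("wrist")
print(ray(K,[(10,84),(449,91),(52,279),(430,283)],.010)*1000)
E
```

```text
[[317.29565334 403.86685726  10.        ]
 [613.56653184 398.72502064  10.        ]
 [313.10405933 257.31818783  10.        ]
 [613.24948939 253.27816587  10.        ]]
```

```bash
python3 -m crank '2 -1 50 0 0 0 255;2 -1 85 0 0 0 255;2 -1 95 0 0 0 255;2 -1 99 0 0 0 255;2 -1 100 0 0 0 255;2 -1 101 0 0 0 255;2 -1 101 0 0 0 255;2 -1 101 0 0 0 255'
```

```text
time: 17.8
tool_pos: [0.5259, 0.324, 0.0119]
tcp_rot: [2.221, 2.221, 0.001]
wrist_force: [0.1, 0.2, -1.2]
width: 0.577
```

```bash
python3 -m crank '0 0 1.5 0 0 0 255;0 0 2.5 0 0 0 255;0 0 2.5 0 0 0 255'; python3 -m crank '0 0 0 0 0 0 60;0 0 0 0 0 0 60;0 0 0 0 0 0 60;0 0 0 0 0 0 60;0 0 -50 0 0 0 60;0 0 -100 0 0 0 60;0 0 -100 0 0 0 60;0 0 -100 0 0 0 60'; python3 - <<'E'
from h import *
im,K=cam("wrist"); save("w13",im)
go(432.6,-46.8,50,114.8)
E
```

```text
time: 18.18
tool_pos: [0.5255, 0.3238, 0.0088]
tcp_rot: [-2.221, -2.221, 0.0]
wrist_force: [-0.5, 0.2, -0.0]
width: 0.573
time: 19.18
tool_pos: [0.5254, 0.3237, 0.1088]
tcp_rot: [2.221, 2.221, 0.0]
wrist_force: [0.5, -0.1, -1.4]
width: 0.763
row [-370.   -91.9   58.1] [-1.000e-03  2.000e-03  1.138e+00] cur [524.6 323.3 107.6] yaw -0.0 q6 0.51 q6exp~ 59 F [-0.4 -1.  -0.6] w 0.769 t 19.225
```

View pics/w13.png

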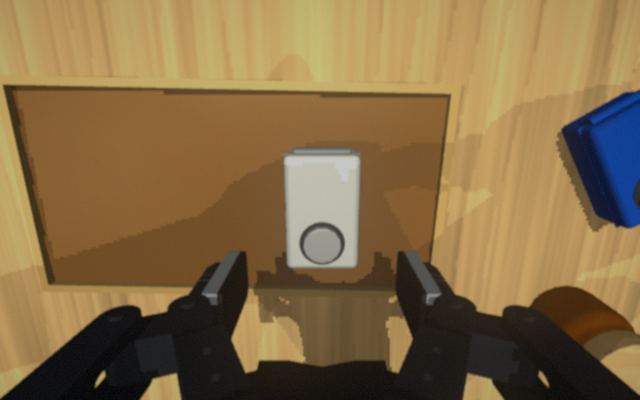

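Case 4 sits flat in the tray at (322,210). Next is worn case 2.

```bash
python3 -m crank '-370 -92 0 0 0 1.138 40;-370 -92 0 0 0 1.138 40;-370 -92 0 0 0 1.138 40;-370 -92 0 0 0 1.138 40;-370 -92 0 0 0 1.138 40;-370 -92 0 0 0 1.138 40;-370 -92 0 0 0 1.138 40;-370 -92 50 0 0 1.138 40;-370 -92 50 0 0 1.138 40;-370 -92 50 0 0 1.138 40;-370 -92 50 0 0 1.138 40' ; python3 - <<'E'
from h import *
im,K=cam("wrist"); save("w14",im)
go(432.6,-46.8,4,114.8)
E
```

```text
time: 20.6
tool_pos: [0.435, -0.0457, 0.0601]
tcp_rot: [3.067, 0.677, 0.003]
wrist_force: [0.7, 0.1, 0.1]
width: 0.841
row [-2.8 -0.2 56.2] [ 0.001 -0.002  0.001] cur [435.1 -45.8  60.2] yaw -65.1 q6 0.97 q6exp~ 59 F [ 0.  -0.2  1.1] w 0.844 t 20.65
```

View pics/w14.png

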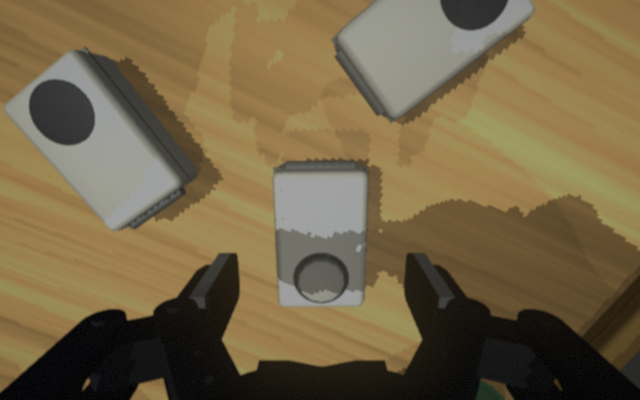

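```bash
python3 -m crank '-1 0 35 0 0 0 40;-1 0 54 0 0 0 40;-1 0 56 0 0 0 40;-1 0 56 0 0 0 40;-1 0 56 0 0 0 255;-1 0 56 0 0 0 255;-1 0 56 0 0 0 255;-1 0 56 0 0 0 255;-1 0 56 0 0 0 255;-1 0 56 0 0 0 255' 50; python3 -m crank '0 0 -30 0 0 0 255;0 0 -80 0 0 0 255;0 0 -106 0 0 0 255;0 0 -106 0 0 0 255;0 0 -106 0 0 0 255'; python3 - <<'E'
from h import *
go(400,324,110,0)
im,K,o=cases()
for c in o: print(*c)
save("t15",im)
E
```

```text
time: 21.9
tool_pos: [0.4342, -0.0468, 0.0042]
tcp_rot: [3.067, 0.674, 0.004]
wrist_force: [-0.4, 0.5, 5.7]
width: 0.572
time: 22.52
tool_pos: [0.4316, -0.0465, 0.1075]
tcp_rot: [-3.068, -0.674, 0.003]
wrist_force: [-1.4, -0.2, -0.7]
width: 0.573
row [ 126.7 -349.5   -2.3] [-2.000e-03  1.000e-03 -1.138e+00] cur [431.6 -46.5 107.5] yaw -65.2 q6 0.97 q6exp~ 39 F [-1.4 -0.2 -0.7] w 0.573 t 22.525
[364. 394.] [ 92.6 -68.7] [163.4  23.6] 88.4
[297. 245.] [432.   77.3] [77.9 48.1] 58.8
[195. 209.] [526.6 322.7] [48.2 77.7] 90.3
[452. 208.] [ 512.9 -300.4] [48.7 80.1] 175.5
[350. 190.] [561.3 -53.8] [47.  57.7] 151.9
[453. 173.] [ 598.  -309.3] [49.4 80.1] 175.5
```

View pics/t15.png

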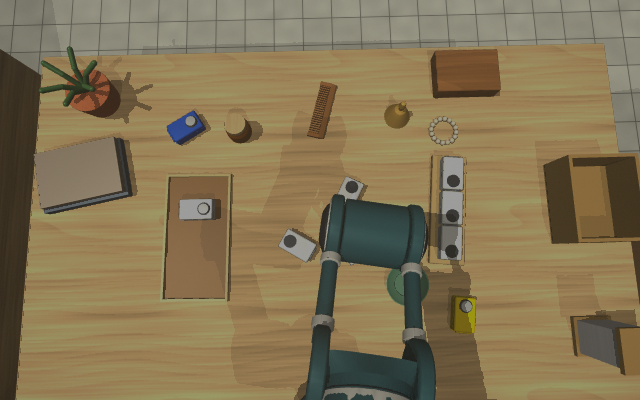

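Tray and case 4 are in place. I carry case 2 to (400,324).

```bash
python3 -m crank '127 -349 -2 0 0 -1.138 255;127 -349 -2 0 0 -1.138 255;127 -349 -2 0 0 -1.138 255;127 -349 -2 0 0 -1.138 255;127 -349 -2 0 0 -1.138 255;127 -349 -2 0 0 -1.138 255;127 -349 -2 0 0 -1.138 255;127 -349 -2 0 0 -1.138 255;127 -349 -2 0 0 -1.138 255' ; python3 - <<'E'
from h import *
im,K=cam("wrist"); save("w16",im)
go(400,324,9,0)
E
```

```text
time: 23.7
tool_pos: [0.401, 0.3217, 0.1096]
tcp_rot: [-2.224, -2.219, 0.004]
wrist_force: [-0.5, -0.6, -1.9]
width: 0.572
row [  2.4  -1.2 101. ] [-0.001  0.001 -0.002] cur [401.4 321.8 110. ] yaw -0.1 q6 0.63 q6exp~ 39 F [ 0.6 -0.3 -2. ] w 0.577 t 23.75
```

View pics/w16.png

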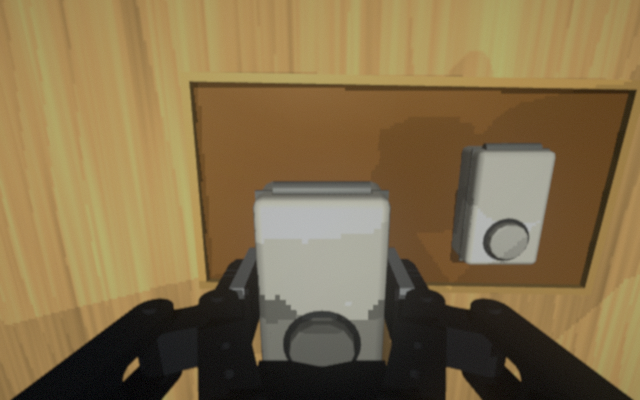

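```bash
python3 -m crank '2 -1 50 0 0 0 255;2 -1 85 0 0 0 255;2 -1 95 0 0 0 255;2 -1 99 0 0 0 255;2 -1 101 0 0 0 255;2 -1 102 0 0 0 255;2 -1 102 0 0 0 255;2 -1 102 0 0 0 255'; python3 -m crank '0 0 0 0 0 0 60;0 0 0 0 0 0 60;0 0 0 0 0 0 60;0 0 0 0 0 0 60;0 0 -50 0 0 0 60;0 0 -100 0 0 0 60;0 0 -100 0 0 0 60;0 0 -100 0 0 0 60'; python3 - <<'E'
from h import *
im,K=cam("wrist"); save("w17",im)
go(432,77.2,50,148.5)
E
```

```text
time: 24.75
tool_pos: [0.4009, 0.3258, 0.0093]
tcp_rot: [2.221, 2.221, 0.001]
wrist_force: [-0.1, -0.6, -1.4]
width: 0.575
time: 25.75
tool_pos: [0.4005, 0.3254, 0.1087]
tcp_rot: [2.221, 2.221, 0.0]
wrist_force: [-0.1, 0.7, -0.1]
width: 0.767
row [-247.6   32.3   58. ] [-0.001  0.002  0.55 ] cur [399.8 324.9 107.7] yaw 0.0 q6 0.63 q6exp~ 42 F [ 0.9  0.6 -0.4] w 0.763 t 25.8
```

View pics/w17.png

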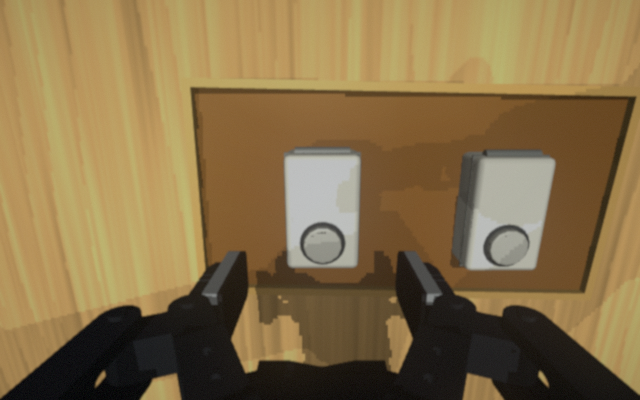

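Both worn cases lie flat in the tray. I fetch sound case 1.

```bash
python3 -m crank '-247 32 0 0 0 0.55 40;-247 32 0 0 0 0.55 40;-247 32 0 0 0 0.55 40;-247 32 0 0 0 0.55 40;-247 32 0 0 0 0.55 40;-247 32 50 0 0 0.55 40;-247 32 50 0 0 0.55 40;-247 32 50 0 0 0.55 40' ; python3 - <<'E'
from h import *
im,K=cam("wrist"); save("w18",im)
go(432,77.2,4,148.5)
E
```

```text
time: 26.8
tool_pos: [0.4321, 0.0793, 0.0586]
tcp_rot: [-2.74, -1.536, 0.002]
wrist_force: [0.2, -0.5, 0.7]
width: 0.842
row [-2.5  0.2 55.5] [ 0.    -0.001  0.001] cur [433.1  79.4  59.5] yaw -31.4 q6 0.67 q6exp~ 42 F [ 0.2 -0.6 -0. ] w 0.844 t 26.85
```

View pics/w18.png

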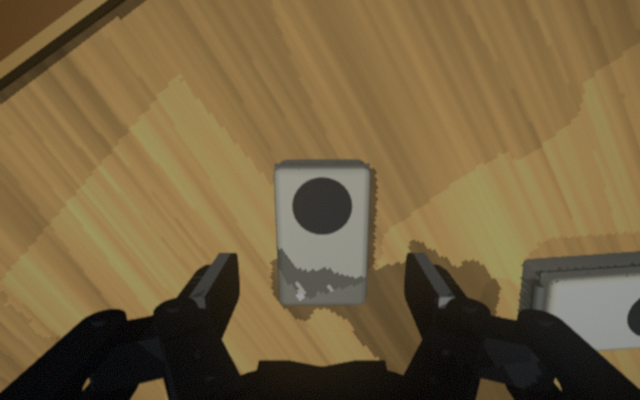

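```bash
python3 -m crank '-1 0 35 0 0 0 40;-1 0 54 0 0 0 40;-1 0 56 0 0 0 40;-1 0 56 0 0 0 40;-1 0 56 0 0 0 255;-1 0 56 0 0 0 255;-1 0 56 0 0 0 255;-1 0 56 0 0 0 255;-1 0 56 0 0 0 255;-1 0 56 0 0 0 255' 50; python3 -m crank '0 0 -30 0 0 0 255;0 0 -80 0 0 0 255;0 0 -140 0 0 0 255;0 0 -140 0 0 0 255;0 0 -140 0 0 0 255'; python3 - <<'E'
from h import *
go(468.8,-290.9,140,85.5)
go(552.6,-297.5,140,85.5)
E
```

```text
time: 28.1
tool_pos: [0.4336, 0.0779, 0.0043]
tcp_rot: [2.741, 1.534, 0.004]
wrist_force: [0.2, 1.1, 6.7]
width: 0.579
time: 28.72
tool_pos: [0.4318, 0.0776, 0.1428]
tcp_rot: [2.741, 1.535, 0.001]
wrist_force: [-0.8, -0.1, -2.8]
width: 0.576
row [-294.8  224.2    2.8] [ 0.    -0.     1.099] cur [431.8  77.6 142.8] yaw -31.5 q6 0.67 q6exp~ 63 F [-0.8 -0.1 -2.8] w 0.576 t 28.725
row [-256.6  299.     2.8] [ 0.    -0.     1.099] cur [431.8  77.6 142.8] yaw -31.5 q6 0.67 q6exp~ 66 F [-0.8 -0.1 -2.8] w 0.576 t 28.725
```

```bash
python3 -m crank '-256.5 299 0 0 0 1.099 255;-256.5 299 0 0 0 1.099 255;-256.5 299 0 0 0 1.099 255;-256.5 299 0 0 0 1.099 255;-256.5 299 0 0 0 1.099 255;-256.5 299 0 0 0 1.099 255;-256.5 299 0 0 0 1.099 255;-256.5 299 0 0 0 1.099 255;-256.5 299 0 0 0 1.099 255;-256.5 299 0 0 0 1.099 255' ; python3 - <<'E'
from h import *
im,K=cam("wrist"); save("w19",im)
a=np.radians(175.5);e=np.array([np.cos(a),np.sin(a),0]);n=np.array([-e[1],e[0],0]);c=np.array([.5107,-.2942,.05])
print(proj(K,[c+k*.084*e+20e-3*0*e+0*n for k in(-1,0,1)]))
go(552.6,-297.5,56,85.5)
EOF=0
E
```

```text
time: 29.98
tool_pos: [0.5524, -0.2954, 0.1424]
tcp_rot: [-3.138, 0.12, 0.002]
wrist_force: [0.2, 0.3, -0.6]
width: 0.58
[[324.80190656 145.95700097]
 [324.23697926 258.67637643]
 [323.7670361  352.44366111]]
row [ 0.2  1.9 86.7] [-0.     0.001  0.002] cur [ 552.6 -295.6  142.7] yaw -94.4 q6 1.12 q6exp~ 66 F [ 0.1  0.6 -1.3] w 0.577 t 30.025
```

View pics/w19.png

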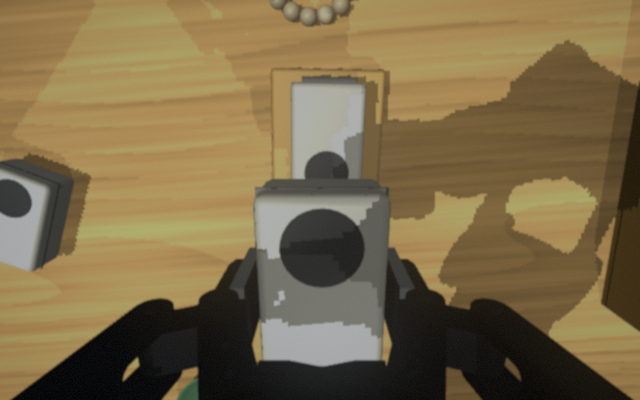

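```bash
python3 -m crank '1 2.7 40 0 0 0 255;1 2.7 70 0 0 0 255;1 2.7 80 0 0 0 255;1 2.7 84 0 0 0 255;1 2.7 86 0 0 0 255;1 2.7 86 0 0 0 255;1 2.7 86 0 0 0 255'; python3 - <<'E'
from h import *
go(552.6,-297.5,54.5,85.5)
im,K=cam("scene"); save("s20",im,(150,120,350,250),3)
E
```

```text
time: 30.9
tool_pos: [0.5543, -0.3005, 0.0578]
tcp_rot: [3.138, -0.123, 0.002]
wrist_force: [0.1, 0.6, -0.5]
width: 0.578
row [-2.  -2.9  3.3] [ 0.001 -0.002  0.   ] cur [ 554.3 -300.5   57.8] yaw -94.5 q6 1.11 q6exp~ 66 F [ 0.1  0.6 -0.5] w 0.578 t 30.9
```

View pics/s20.png

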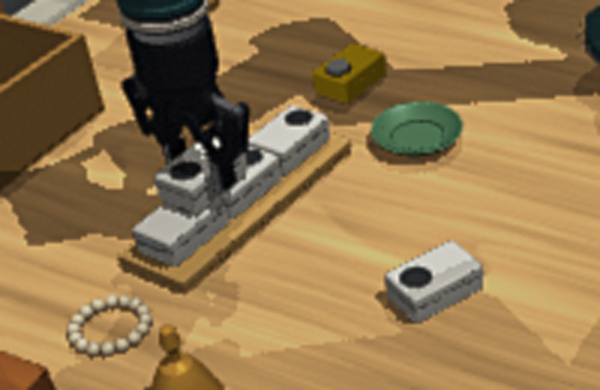

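```bash
python3 -m crank '-1 -1.5 2 0 0 0 255;-1 -1.5 3 0 0 0 255;-1 -1.5 4 0 0 0 255;-1 -1.5 4 0 0 0 255'; python3 -c "
from h import *
go(552.6,-297.5,54.5,85.5)"
```

```text
time: 31.45
tool_pos: [0.5528, -0.2984, 0.0544]
tcp_rot: [-3.139, 0.123, 0.0]
wrist_force: [-4.3, 3.3, 8.3]
width: 0.573
row [-0.2 -0.9 -0.1] [-0.  0.  0.] cur [ 552.8 -298.4   54.4] yaw -94.5 q6 1.11 q6exp~ 66 F [-4.3  3.3  8.3] w 0.573 t 31.45
```

Contact at about 8 N, so the case is seated. Releasing.

```bash
python3 -m crank '0 0 -0.5 0 0 0 60;0 0 -0.5 0 0 0 60;0 0 -0.5 0 0 0 60;0 0 -0.5 0 0 0 60;0 0 -50 0 0 0 60;0 0 -90 0 0 0 60;0 0 -90 0 0 0 60;0 0 -90 0 0 0 60'; python3 - <<'E'
from h import *
im,K=cam("wrist"); save("w21",im)
go(552.1,-49.1,60,63.1)
E
```

```text
time: 32.45
tool_pos: [0.5525, -0.2983, 0.1424]
tcp_rot: [-3.139, 0.123, 0.001]
wrist_force: [-1.3, -0.7, 0.3]
width: 0.764
row [ -19.1 -248.1   81.7] [-3.00e-03 -1.00e-03 -2.75e+00] cur [ 551.9 -298.   141.4] yaw -94.5 q6 1.11 q6exp~ -68 F [ 0.3 -0.3 -0.5] w 0.765 t 32.5
```

View pics/w21.png

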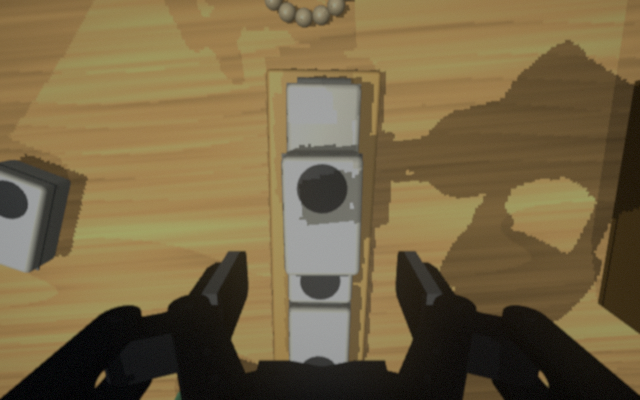

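Case 1 is well seated over the far joint: its centre is at column 322 and the row's at 323. For case 3, a yaw of -116.9° needs only a small wrist turn.

```bash
python3 -m crank '-19 -248 0 0 0 0.391 40;-19 -248 0 0 0 0.391 40;-19 -248 0 0 0 0.391 40;-19 -248 0 0 0 0.391 40;-19 -248 0 0 0 0.391 40;-19 -248 40 0 0 0.391 40;-19 -248 80 0 0 0.391 40;-19 -248 80 0 0 0.391 40;-19 -248 80 0 0 0.391 40' ; python3 - <<'E'
from h import *
im,K=cam("wrist"); save("w22",im)
s=read_state();M=R.from_rotvec(s["tcp_rot"]).as_matrix()
print(s["tool_pos"],s["q"][5],np.degrees(np.arctan2(M[1,1],M[0,1])),M.T@(np.array([.5521,-.0491,.004])-s["tool_pos"])*1000)
E
```

```text
time: 33.62
tool_pos: [0.5535, -0.0506, 0.0631]
tcp_rot: [3.055, -0.731, -0.0]
wrist_force: [1.0, 0.5, 0.2]
width: 0.844
[ 0.55440254 -0.05055593  0.06404272] 1.9051753690212707 -116.92372291117418 [-2.82300965 -0.22404623 60.03774224]
```

View pics/w22.png

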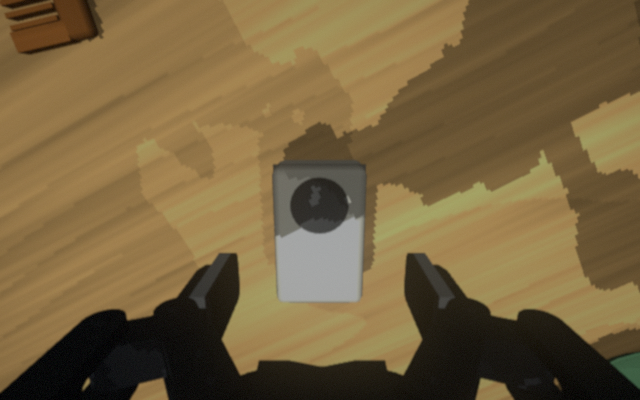

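```bash
python3 -m crank '-1 0 35 0 0 0 40;-1 0 54 0 0 0 40;-1 0 59 0 0 0 40;-1 0 59 0 0 0 40;-1 0 59 0 0 0 255;-1 0 59 0 0 0 255;-1 0 59 0 0 0 255;-1 0 59 0 0 0 255;-1 0 59 0 0 0 255;-1 0 59 0 0 0 255' 50; python3 -m crank '0 0 -30 0 0 0 255;0 0 -80 0 0 0 255;0 0 -140 0 0 0 255;0 0 -140 0 0 0 255;0 0 -140 0 0 0 255'; python3 - <<'E'
from h import *
go(468.8,-291.8,143,85.5)
E
```

```text
time: 34.92
tool_pos: [0.5537, -0.0495, 0.0051]
tcp_rot: [-3.055, 0.73, -0.004]
wrist_force: [-0.3, 0.8, 6.2]
width: 0.577
time: 35.55
tool_pos: [0.5516, -0.0492, 0.1432]
tcp_rot: [3.055, -0.73, -0.001]
wrist_force: [-0.8, 0.8, -2.4]
width: 0.578
row [ 35.8 253.8   0.3] [ 0.     0.001 -0.391] cur [551.6 -49.2 143.2] yaw -116.9 q6 1.91 q6exp~ 63 F [-0.8  0.8 -2.4] w 0.578 t 35.55
```

```bash
python3 -m crank '36 254 0 0 0 -0.391 255;36 254 0 0 0 -0.391 255;36 254 0 0 0 -0.391 255;36 254 0 0 0 -0.391 255;36 254 0 0 0 -0.391 255;36 254 0 0 0 -0.391 255;36 254 0 0 0 -0.391 255;36 254 0 0 0 -0.391 255' ; python3 - <<'E'
from h import *
im,K=cam("wrist"); save("w23",im)
go(468.8,-291.8,58,85.5)
E
```

```text
time: 36.55
tool_pos: [0.47, -0.2905, 0.1433]
tcp_rot: [-3.138, 0.12, 0.001]
wrist_force: [0.4, -0.2, -0.4]
width: 0.574
row [-1.2  1.3 85.6] [-0.     0.     0.003] cur [ 470.1 -290.7  143.6] yaw -94.4 q6 1.05 q6exp~ 63 F [-0.2  0.1 -1.2] w 0.572 t 36.6
```

View pics/w23.png

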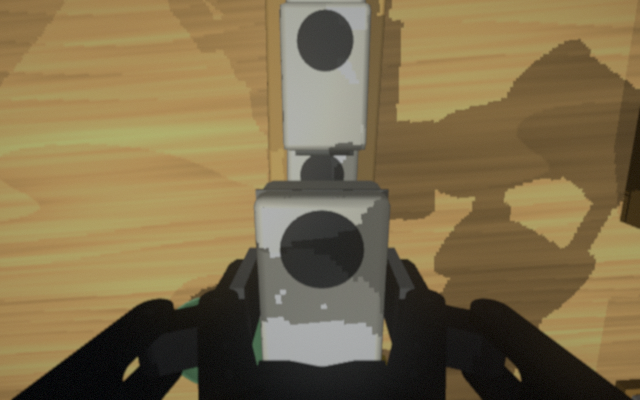

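```bash
python3 -m crank '-2 1.3 40 0 0 0 255;-2 1.3 70 0 0 0 255;-2 1.3 80 0 0 0 255;-2 1.3 84 0 0 0 255;-2 1.3 85 0 0 0 255;-2 1.3 85 0 0 0 255;-2 1.3 85 0 0 0 255'; python3 - <<'E'
from h import *
go(468.8,-291.8,54.5,85.5)
im,K=cam("wrist"); save("w24",im)
E
```

```text
time: 37.48
tool_pos: [0.4681, -0.2938, 0.0597]
tcp_rot: [3.138, -0.123, 0.002]
wrist_force: [0.3, -0.4, -1.1]
width: 0.576
row [ 0.5 -2.   5.2] [ 0.001 -0.001  0.   ] cur [ 468.1 -293.8   59.7] yaw -94.5 q6 1.04 q6exp~ 63 F [ 0.3 -0.4 -1.1] w 0.576 t 37.475
```

View pics/w24.png

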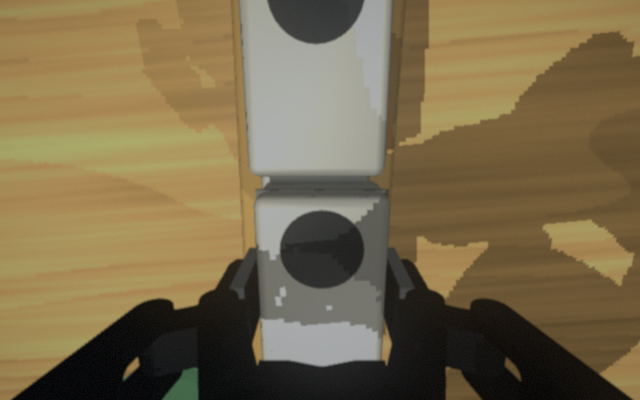

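```bash
python3 -m crank '0 -1.5 3 0 0 0 255;0 -1.5 4.5 0 0 0 255;0 -1.5 5.5 0 0 0 255;0 -1.5 6 0 0 0 255;0 -1.5 6 0 0 0 255'; python3 -c "
from h import *
go(468.8,-291.8,54.5,85.5)"
```

```text
time: 38.15
tool_pos: [0.4677, -0.2918, 0.0551]
tcp_rot: [-3.139, 0.123, 0.0]
wrist_force: [-7.0, 3.8, 14.8]
width: 0.573
row [ 1.1 -0.1  0.6] [-0.  0.  0.] cur [ 467.7 -291.8   55.1] yaw -94.5 q6 1.05 q6exp~ 63 F [-7.   3.8 14.8] w 0.573 t 38.15
```

```bash
python3 -m crank '0 0 -1 0 0 0 255;0 0 -1 0 0 0 60;0 0 -1 0 0 0 60;0 0 -1 0 0 0 60;0 0 -1 0 0 0 60;0 0 -50 0 0 0 60;0 0 -100 0 0 0 60;0 0 -100 0 0 0 60;0 0 -100 0 0 0 60'; python3 - <<'E'
from h import *
im,K=cam("wrist"); save("w25",im)
go(400,0,230,90)
E
```

```text
time: 39.28
tool_pos: [0.4675, -0.2917, 0.1526]
tcp_rot: [-3.139, 0.123, 0.0]
wrist_force: [0.1, 0.6, 0.2]
width: 0.765
row [ -89.5 -285.2  -78. ] [-0.001  0.002 -0.078] cur [ 466.8 -291.3  151.5] yaw -94.5 q6 1.05 q6exp~ 90 F [-0.2 -0.3 -0. ] w 0.764 t 39.325
```

View pics/w25.png

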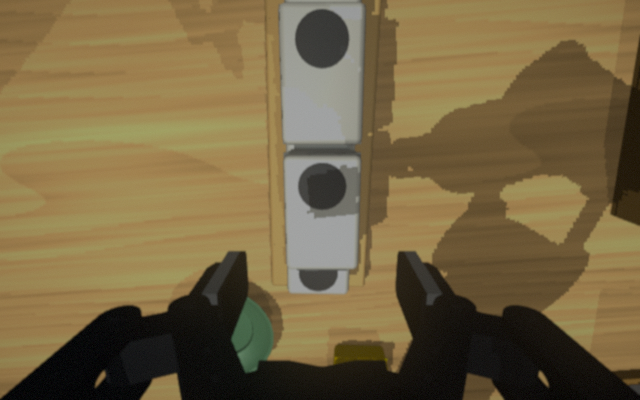

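Both sound cases are in line on the row with dark discs. I back off, raised, for an unobstructed overview.

```bash
python3 -m crank '-60 -285 -78 0 0 0 60;-60 -285 -78 0 0 0 60;-60 -285 -78 0 0 0 60;-60 -285 -78 0 0 0 60;-60 -285 -78 0 0 0 60;-60 -285 -78 0 0 0 60;-60 -285 -78 0 0 0 60'; python3 - <<'E'
from h import *
im,K=cam("top"); save("t26",im)
im,K=cam("scene"); save("s26",im)
print("z82 row")
for z in (.082,.036):
  for c in cases(z)[2]: print(z,*c)
E
```

```text
time: 40.2
tool_pos: [0.4293, -0.0031, 0.2292]
tcp_rot: [3.139, -0.121, -0.004]
wrist_force: [-0.3, -0.6, -0.3]
width: 0.762
z82 row
0.082 [402. 378.] [ 140.  -148.6] [53.9 30.8] 87.0
0.082 [280. 372.] [158.2 116.3] [53.9 30.1] 85.7
0.082 [397. 279.] [ 348.7 -148.2] [32.4 55.8] 90.7
0.082 [288. 274.] [366.3  95.6] [32.4 53.5] 90.9
0.082 [198. 257.] [410.  297.1] [73.7 44.6] 88.4
0.082 [458. 225.] [ 466.3 -292.5] [43.4 78.2] 175.4
0.082 [200. 205.] [528.4 294.6] [45.5 73.6] 91.0
0.082 [455. 181.] [ 568.9 -294.8] [ 55.7 112.3] 175.9
0.036 [403. 378.] [ 125.8 -158.1] [58.9 32.3] 88.4
0.036 [280. 372.] [144.9 120.8] [55.4 31.8] 85.7
0.036 [398. 279.] [ 345.8 -157.8] [58.8 32.4] 88.4
0.036 [288. 274.] [364.5  98.1] [54.5 32.5] 88.4
0.036 [198. 257.] [410.2 312.1] [77.6 47. ] 88.4
0.036 [458. 225.] [ 469.5 -309.1] [45.7 82.3] 175.4
0.036 [200. 205.] [534.9 309.4] [47.8 77.5] 91.0
0.036 [455. 181.] [ 577.6 -311.5] [ 58.7 118.3] 175.9
```

View pics/t26.png

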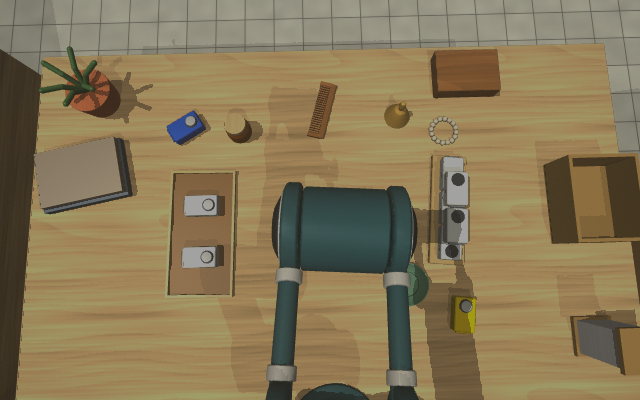

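View pics/s26.png

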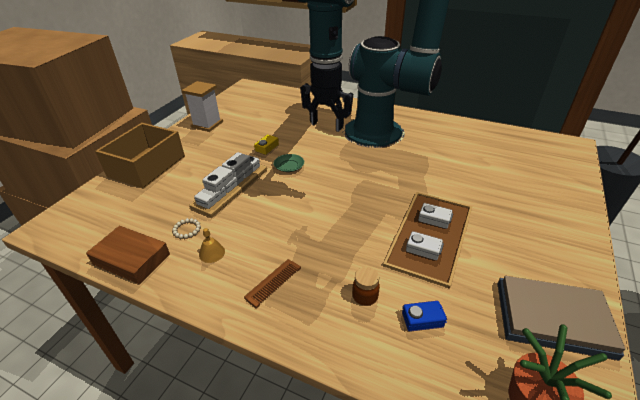

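The tray was knocked a little, moving from about (197,237) to (202,233), and both cases moved with it, still well inside. One last settled check before handing in.

```bash
python3 -m crank '0 0 0 0 0 0 60;0 0 0 0 0 0 60;0 0 0 0 0 0 60;0 0 0 0 0 0 60;0 0 0 0 0 0 60;0 0 0 0 0 0 60;0 0 0 0 0 0 60;0 0 0 0 0 0 60'; python3 - <<'E'
from h import *
im,K=cam("top"); save("t27",im,(150,110,500,320),2.2)
p=ray(K,[(172,172),(238,171),(234,296),(166,294)],.01)*1000; print(p.round(),p.mean(0))
for z,lo in((.036,0),(.082,1)):
  for c in cases(z)[2]:
    if (c[0][0]>430 if lo else c[0][0]<240): print(z,*c)
for px in((458,179),(458,216)): print("disc",ray(K,px,.082)*1000)
E
```

```text
time: 41.4
tool_pos: [0.4301, -0.003, 0.2308]
tcp_rot: [-3.139, 0.123, 0.0]
wrist_force: [-0.7, 0.0, -0.0]
width: 0.765
[[624. 390.  10.]
 [622. 224.  10.]
 [315. 232.  10.]
 [324. 396.  10.]] [471.23939368 310.44765428  10.        ]
0.036 [198. 257.] [410.2 312.1] [77.6 47. ] 88.4
0.036 [200. 205.] [534.9 309.4] [47.8 77.5] 91.0
0.082 [458. 225.] [ 466.3 -292.5] [43.4 78.2] 175.4
0.082 [455. 181.] [ 568.9 -294.8] [ 55.7 112.3] 175.9
disc [[ 572.26493982 -301.95881921   82.        ]]
disc [[ 486.27270609 -295.3154083    82.        ]]
```

View pics/t27.png

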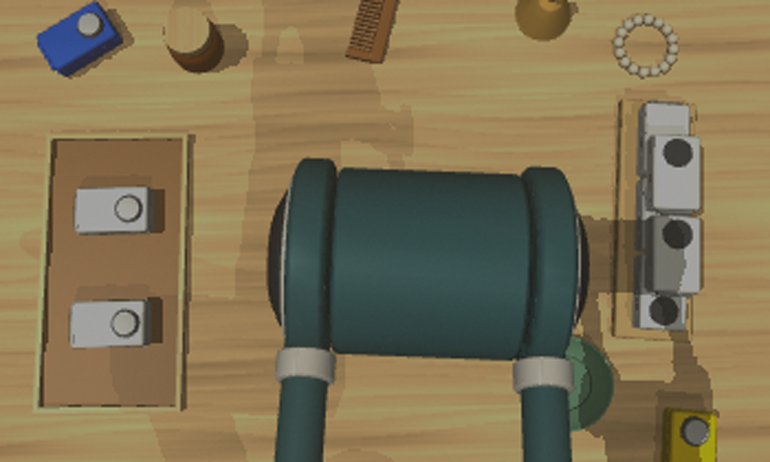

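```bash
python3 -c "
from workcell import job
print(job.finish_job())"
```

```text
the job is handed in; nothing more can be done
None
```

I found and tested four loose cases and handed the job in at about 41 s of the 210 s allowed. Two were sound and two were worn.

- **Sound cases:** they lie flat over the two joints of the row. By their button discs, both are about 3–4 mm from the joint centres, about 1° in line, with the discs dark (down). There was no third sound case.
- **Worn cases:** they lie flat, button up, in the tray. Each is about 60 mm from its centre lengthways and within 2 mm across, well inside the walls.
- **Case 4 retest:** I pressed it a second time because the first press only reached 5 N. It sprang back again after 14 N, so it counts as worn.
- **Tray:** it shifted a centimetre or so during the run, and both cases moved with it. They were still inside and still at rest when I looked again.
- **Bystanders:** the comb, jar, bell, bangle and saucer look unmoved in the last pictures. I judged that by eye, and the arm partly hid the saucer.
- **Disagreement:** the wrist and top cameras differed by 2–4 mm along the tool, which is well inside the tolerances. I averaged the two.

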